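# Sort cutlery and seasonings after breakfast

### The job

Tidy the breakfast bar: lay the fork flat in the long bay of the wooden cutlery tray and the teaspoon flat in the short bay beside it, and stand the wooden mill and the glass shaker on the little beech mill stand, one on each side of its post (either way round). Keep the mill and the shaker upright, and leave the remote control and the keys where they lie.

Things in the scene. Friction and masses are not known exactly. Their poses are not given: they have to be found in the camera images.
- fork: Steel table fork lying on the worktop, 205 long, 28 wide at the tines and 16 mm high overall (it bends). Origin: middle of its outline, on its underside. x along its length, z up. To be pinched across y at the origin, with the fingertips within 4 mm of the surface: there its solid part counts as 24 mm wide, 44 mm long and 9 mm high, wider than the stem looks, so the fingers stop at that.
- teaspoon: Steel teaspoon, the shorter of the two pieces of cutlery, 138 long, 28 wide at the bowl and 12 mm high overall. Origin: middle of its outline, on its underside. x along its length, z up. To be pinched across y at the origin, with the fingertips within 4 mm of the surface: there its solid part counts as 23 mm wide, 44 mm long and 9 mm high, wider than the stem looks, so the fingers stop at that.
- mill: Round wooden mill, 49 mm in diameter, 130 mm high with a small steel knob (12 mm wide, top 10 mm) on top; the head does not turn. The wood can be gripped anywhere up to 115 mm above its underside. Origin: centre of its underside; z up. Stands upright at the start.
- shaker: Small round glass shaker with a grey domed cap, 44 mm in diameter (cap 34 mm, from about 70 mm up), 90 mm high. It can be gripped 50 to 75 mm above its underside. Origin: centre of its underside; z up. Stands upright at the start.
- tray: Low wooden cutlery tray with three compartments, fixed to the worktop. 238 (x) by 175 (y) and 20 mm high, walls 5 mm, floor 4 mm thick. Origin: centre of its underside; z up. Long bay on the +y side: inside 228 by 80 mm, centre at x = 0, y = +42.5 mm. Short bay on the -y side towards -x: inside 160 by 80 mm, centre at x = -34, y = -42.5 mm. The remaining small compartment (towards +x, -y) holds a wine cork and stays as it is.
- stand: Beech stand for two mills, fixed to the worktop: a board 60 (x) by 125 (y) and 14 mm high with a thin steel post (7 mm thick, ending in a ring 20 mm wide) up from its middle, 142 mm high in all. Origin: centre of the board's underside; z up. Each end of the board takes one piece: centres at x = 0, y = +37 and y = -37 mm, on the board's top at z = 14 mm.
- remote: Black remote control lying on the worktop, loose, 192 x 48 x 19 mm. Not part of the job: to be left where it lies. Origin: centre of its underside; x along its length.
- keys: Bunch of keys with a blue fob lying on the worktop, loose, 101 x 122 x 8 mm. Not part of the job: to be left where it lies. Origin: centre of its underside.

How it is judged:
By the outcome, as a careful person would: the job done as asked, in the order asked, and still so for the second after the job is handed in, with the robot touching nothing.
It also fails if it takes over 120 s, if anything falls off the work surface, if the arm or the gripper's body presses on something with over 40 N, if the wrist force passes 120 N, or if a joint passes its speed limit or range.

### The arm

A 7-joint arm with a two-finger parallel gripper is mounted at the origin on a cart in front of the work surface, level with it; the furniture and walls round the work are solid. World frame = base frame: x ahead of the robot, y to its left, z up, the work surface at z = 0. Lengths are in m, angles in rad, forces in N, time in s.
With the tool pointing down it reaches from about 0.4 to 0.925 m from the base axis. Payload 4.1 kg.
Tool frame: the origin (TCP) lies at the very end of the fingers, on their centre line; the grasp point (between the pads) lies 19 mm behind it (ctrl.grasp_offset is the distance from the TCP to the grasp point, in m); z points along the fingers, y is the line along which they close (so a half turn about z gives the same grasp; the last joint's range is limited). The gripper opens to 85 mm and grips with 20 to 120 N. Pads are 22 mm wide; open, the fingers measure 114 mm over their backs; the gripper's body (76 mm by 85 mm) begins 54 mm behind the grasp point. The pads swing forward as they close: fully open they stand 13 mm farther back than shut.
Start: joints at [1.11, 0.398, 0.045, 1.537, -0.019, 1.207, -0.051], TCP at [0.23, -0.608, 0.231] pointing down, gripper open.
Joint ranges: [-2.82, 2.82], [-0.49, 2.23], [-1.37, 1.46], [0, 2.46], [-1.36, 4.5], [0.23, 2], [-2.94, 2.94]. Speed limits (rad/s): [2.57, 2.57, 3.14, 3.14, 3.14, 3.14, 3.14].

### API

Orientations are given as a unit quaternion [x, y, z, w].
In Python, from plant import sensors, optics, ctrl gives the robot as it stands. The module is installed in compiled form; this text tells all that it offers.
- The arm moves only by the tool carry_out, never from a script. Its argument "targets" is a list of rows, each a list of 3 entries, a list of its own where there are three numbers: the opening, from 0 (shut) to 1 (fully open), then the shift along the tool's x, y, z in units of 0.5 m (1.0 is 0.5 m), then the turn, a rotation vector about the tool's x, y, z in units of 180 degrees (1.0 is 180 degrees). A call has 1 to 10 rows; each row is the pose to reach, as a shift and turn from the pose commanded when the call began, along the tool's axes at that moment, turning the shorter way round; what a row does not reach only later rows make up. A row lasts 1/8 s, in which the tool goes at most 62.5 mm and 10.7 degrees, less where a joint would pass 70% of its speed; a pose out of reach is approached as far as the arm can. A call with a number of a shift or a turn outside -1 to 1 is refused whole. A call with a gripper value outside its range is refused whole. The fingers move at their own pace and stop on an object; "grip_force" is the grip in N (left out, the last holds). Time passes only in rows, so rows that repeat a pose let the fingers close. It gives the time, the measured TCP pose, the force, the opening and the grip force at its end, in the units of the state.
- sensors.sense(): the state, without advancing time (a new reading comes with each control period).
- optics.read_camera(name): name is "scene" or "top" or "wrist"; returns a dict with "image" (420x560x3 uint8, blue, green, red), "z_map" (420x560 float32, m along the optical axis (not along the pixel's ray), 0 where there is no reading), "K" (3x3 intrinsics, pixels), "distortion" ([k1, k2, p1, p2, k3] as OpenCV has them; the pictures are not rectified), "rvec" (rotation vector, rad) and "tvec" (3), from world to camera coordinates, as OpenCV has them; the wrist camera has in their place "hand_eye" (4x4, takes a point from camera to tool coordinates, whose origin is the TCP and whose axes are the flange's). Camera axes: x right, y down, z forward; pixel columns grow to the right and rows downward; lengths in m; the calibration is good to about 2 mm. A picture is of the moment at which its call begins: read the wrist's pose just before it.
- ctrl.job_done(): hands the job in; it is judged then, once.
The state is a dict: "time_s": time; "joint_pos": joint angles; "joint_vel": joint speeds; "effort": joint torques, N m; "tool_pos": TCP position; "tool_rot": TCP orientation; "contact_force": force on the tool from outside, world axes, zero at the start; "wrist_torque": the same for the moment, N m; "gripper_width": finger opening in m; "gripper_force": force on a finger pad.
Only numpy, scipy, OpenCV 4.12 (cv2) and the standard library are available. Lean on these libraries where they do the work, as an engineer would, in place of code of your own. Each camera call takes 0.05 s, during which the arm holds its last target. There are 200 camera calls.

## Working session

There is one attempt and no reset: what is moved stays moved. The work goes in short steps, Python scripts to look and compute and a tool call to move; the robot and the scene stay as the last step left them, time stands still between calls to the robot, and variables do not carry over. Pictures are saved under pics/ and viewed, at most 17 in all, crops included, and the job is handed in when it is done.

Besides the shell and the picture viewer there is one more tool, called after ">>>" as name(argument=value, ...) on one line, values as JSON. carry_out: Moves the arm, as the interface text tells. Shifts and turns lie within -1 to 1; 1 stands for 0.5 m of shift or 180 degrees of turn. Its arguments: {"type":"object","properties":{"targets":{"type":"array"},"grip_force":{"type":"number"}},"required":["targets"]}

```bash
mkdir -p pics; cat > h.py <<'E'
import numpy as np, cv2
from scipy.spatial.transform import Rotation as R
from plant import sensors, optics, ctrl
def cam(n):
    s=sensors.sense(); c=optics.read_camera(n)
    if 'hand_eye' in c:
        T=np.eye(4);T[:3,:3]=R.from_quat(s['tool_rot']).as_matrix();T[:3,3]=s['tool_pos']
        M=T@np.array(c['hand_eye'])
    else:
        M=np.eye(4);Rm=cv2.Rodrigues(np.array(c['rvec'],float))[0];M[:3,:3]=Rm.T;M[:3,3]=-Rm.T@np.ravel(c['tvec'])
    c['M']=M; return c
def ray(c,px):
    p=cv2.undistortPoints(np.array(px,float).reshape(-1,1,2),c['K'],np.array(c['distortion'],float)).reshape(-1,2)
    return np.c_[p,np.ones(len(p))]
def plane(c,px,z):
    d=ray(c,px)@c['M'][:3,:3].T; o=c['M'][:3,3]
    return o+d*((z-o[2])/d[:,2])[:,None]
def cloud(c):
    h,w=c['z_map'].shape; v,u=np.mgrid[:h,:w]
    d=ray(c,np.c_[u.ravel(),v.ravel()])*c['z_map'].reshape(-1,1)
    return (d@c['M'][:3,:3].T+c['M'][:3,3]).reshape(h,w,3)
E
python3 - <<'E'
from h import *
s=sensors.sense(); print({k:np.round(v,3) for k,v in s.items()})
print(ctrl.grasp_offset)
for n in ('top','scene'):
    c=cam(n); cv2.imwrite(f'pics/{n}0.png',c['image']); print(n,c['M'].round(3),c['K'])
E
```

```text
{'time_s': np.float64(0.0), 'joint_pos': array([ 1.11 ,  0.399,  0.045,  1.538, -0.019,  1.207, -0.051]), 'joint_vel': array([-0.   ,  0.001,  0.001,  0.   , -0.   , -0.001, -0.001]), 'effort': array([-0.0000e+00, -4.7512e+01,  1.3650e+00, -2.5421e+01,  1.2000e-02,
        9.0000e-03, -0.0000e+00]), 'tool_pos': array([ 0.23 , -0.607,  0.23 ]), 'tool_rot': array([ 0.984,  0.18 , -0.   , -0.001]), 'contact_force': array([-0.003, -0.413, -0.618]), 'wrist_torque': array([-0.002, -0.023,  0.037]), 'gripper_force': np.float64(0.0), 'gripper_width': np.float64(0.086)}
0.0187
top [[ 0.002 -0.993  0.12   0.451]
 [-1.     0.     0.014 -0.017]
 [-0.014 -0.12  -0.993  1.026]
 [ 0.     0.     0.     1.   ]] [[381.97931889   0.         280.66267769]
 [  0.         381.97931889 207.23160866]
 [  0.           0.           1.        ]]
scene [[ 0.112 -0.774  0.624 -0.274]
 [-0.994 -0.081  0.079 -0.1  ]
 [-0.01  -0.628 -0.778  1.12 ]
 [ 0.     0.     0.     1.   ]] [[499.24113599   0.         281.10635111]
 [  0.         499.24113599 211.76821835]
 [  0.           0.           1.        ]]
```

View pics/top0.png

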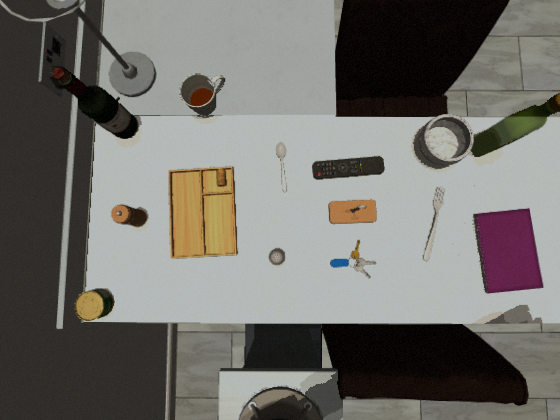

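View pics/scene0.png

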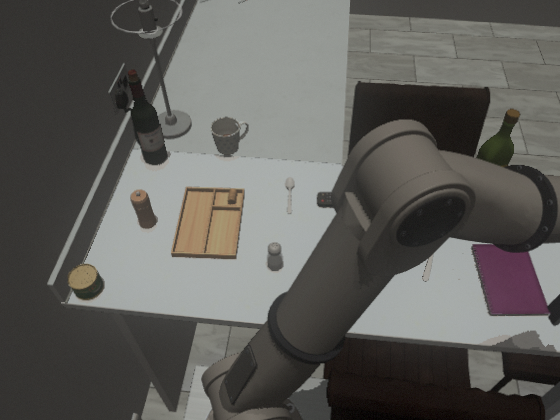

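The top view shows tray (203,213), mill (122,214), spoon (282,167), shaker (277,257), stand (353,211), fork (434,223), remote (348,167) and keys (355,260). The arm hides the right side in the scene view. Next I'll measure them.

```bash
python3 - <<'E'
from h import *
c=cam('top'); P=cloud(c); im=c['image'].astype(int)
print('table z',[P[v,u].round(3) for u,v in ((300,300),(150,150),(400,290),(460,300))])
white=P[280:300,180:240,2]; print(np.median(white))
g=im.max(2)
tab=cv2.medianBlur(c['image'],31).astype(int)
diff=np.abs(im-tab).max(2)
def comp(name,box,m,z):
    u0,u1,v0,v1=box; k=np.zeros(m.shape,np.uint8);k[v0:v1,u0:u1]=m[v0:v1,u0:u1]
    cs,_=cv2.findContours(k,cv2.RETR_EXTERNAL,cv2.CHAIN_APPROX_NONE)
    ct=np.vstack([q for q in cs if len(q)>8]).reshape(-1,2)
    W=plane(c,ct,z)[:,:2]
    r=cv2.minAreaRect((W*1000).astype(np.float32)); 
    box=cv2.boxPoints(r); e=box[1]-box[0],box[2]-box[1]; l=max(e,key=np.linalg.norm)
    print(name,'ctr',np.round(r[0],1),'size',np.round(r[1],1),'yaw',np.degrees(np.arctan2(l[1],l[0])).round(1),'zmax',P[k>0][:,2].max().round(3), 'px',ct.min(0),ct.max(0))
    return W
sat=im.max(2)-im.min(2)
hi=(P[...,2]>0.006)
comp('fork',(415,455,180,270),diff>18,0.006)
comp('spoon',(270,296,138,198),diff>18,0.005)
comp('remote',(305,392,148,186),g<90,0.019)
comp('keys',(325,380,235,285),diff>25,0.004)
comp('tray',(160,245,160,265),sat>50,0.020)
comp('stand',(322,384,194,228),sat>60,0.014)
for n,b in (('mill',(100,155,195,235)),('shaker',(262,295,240,275)),('stand',(322,384,194,228))):
    u0,u1,v0,v1=b;q=P[v0:v1,u0:u1].reshape(-1,3);
    for z0,z1 in ((.02,.06),(.06,.1),(.1,.128),(.128,.16)):
        t=q[(q[:,2]>z0)&(q[:,2]<z1)]
        if len(t): print(n,z0,len(t),t.min(0).round(3),t.max(0).round(3),np.median(t,0).round(3))
# obstacles heights
for n,(u,v) in dict(jar=(443,140),bott=(500,135),lamp=(130,72),cup=(200,95),wine=(105,110),yel=(95,305),nb=(510,250)).items(): print(n,P[v,u].round(3))
cc=c['image'][130:290,260:460]; cv2.imwrite('pics/crop1.png',cv2.resize(cc,None,fx=4,fy=3.75,interpolation=cv2.INTER_CUBIC))
E
```

```text
table z [array([ 0.33 , -0.054,  0.003]), array([ 0.735,  0.36 , -0.   ]), array([ 0.356, -0.317,  0.001]), array([ 0.33 , -0.474,  0.001])]
-0.00034247325748726354
fork ctr [ 531.4 -407. ] size [ 30.3 203. ] yaw -16.7 zmax 1.026 px [422 187] [444 261]
spoon ctr [687.1  -3.8] size [136.6  27.4] yaw 0.2 zmax 1.026 px [276 142] [286 191]
remote ctr [ 680.9 -183.3] size [ 49.5 191.6] yaw -85.1 zmax 1.026 px [312 156] [383 178]
keys ctr [ 420.5 -199. ] size [ 97.8 103.7] yaw -52.9 zmax 1.026 px [330 239] [375 278]
tray ctr [561.4 206.7] size [237.2 175.1] yaw 3.6 zmax 1.026 px [169 166] [236 258]
stand ctr [ 562.9 -194.3] size [ 58.4 123.3] yaw -87.6 zmax 1.026 px [329 200] [376 222]
mill 0.02 102 [0.523 0.36  0.02 ] [0.567 0.385 0.06 ] [0.541 0.365 0.04 ]
mill 0.06 107 [0.522 0.36  0.06 ] [0.567 0.386 0.1  ] [0.54  0.364 0.082]
mill 0.1 316 [0.523 0.359 0.1  ] [0.567 0.405 0.128] [0.545 0.379 0.117]
mill 0.128 10 [0.544 0.38  0.128] [0.551 0.387 0.131] [0.546 0.383 0.13 ]
shaker 0.02 74 [ 0.422 -0.012  0.029] [0.462 0.027 0.059] [0.445 0.003 0.044]
shaker 0.06 146 [ 0.425 -0.008  0.075] [0.457 0.025 0.094] [0.442 0.007 0.086]
stand 0.02 9 [ 0.559 -0.194  0.024] [ 0.565 -0.191  0.055] [ 0.561 -0.191  0.043]
stand 0.06 8 [ 0.559 -0.194  0.064] [ 0.566 -0.191  0.095] [ 0.56  -0.192  0.077]
stand 0.1 7 [ 0.558 -0.202  0.121] [ 0.566 -0.193  0.127] [ 0.559 -0.196  0.123]
stand 0.128 21 [ 0.557 -0.201  0.129] [ 0.562 -0.184  0.143] [ 0.559 -0.19   0.141]
jar [ 0.757 -0.444  0.017]
bott [ 0.73  -0.525  0.147]
lamp [0.944 0.41  0.042]
cup [0.882 0.219 0.028]
wine [0.781 0.404 0.181]
yel [0.321 0.463 0.054]
nb [ 0.46  -0.606  0.015]
```

View pics/crop1.png

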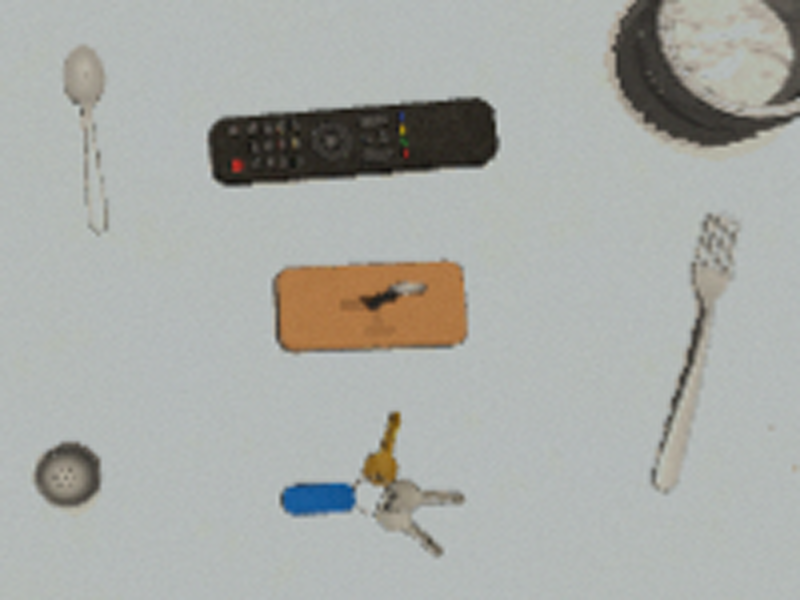

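Top view crop shows spoon bowl up (≈(281,150)) with tail (≈(284,191)), fork tines far/right, stand post leaning in perspective only; sizes match the given ones. Now move over the fork for a wrist view.

```bash
cat >> h.py <<'E'
import json,os
def cmd():  # commanded pose record
    if os.path.exists('cmd.json'): p,q=json.load(open('cmd.json'));return np.array(p),R.from_quat(q)
    return np.array([0.23,-0.608,0.231]),R.from_euler('z',20.7,degrees=True)*R.from_euler('x',180,degrees=True)
def down(yaw): return R.from_euler('z',yaw,degrees=True)*R.from_euler('x',180,degrees=True)
def plan(*ts):
    p,q=cmd()
    for x,y,z,yaw in ts:
        print('row',(q.inv().apply(np.array([x,y,z])-p)/0.5).round(4).tolist(),((q.inv()*down(yaw)).as_rotvec()/np.pi).round(4).tolist())
def commit(sh,tu):
    p,q=cmd(); p=p+q.apply(np.array(sh)*.5); q=q*R.from_rotvec(np.array(tu)*np.pi)
    json.dump([p.tolist(),q.as_quat().tolist()],open('cmd.json','w'))
    s=sensors.sense(); print('cmd',p.round(4),'meas',s['tool_pos'].round(4),'yaw',(R.from_quat(s['tool_rot'])*R.from_euler('x',180,degrees=True)).as_euler('zyx',degrees=True).round(2),'t',round(float(s['time_s']),2),'F',s['contact_force'].round(1),'w',round(float(s['gripper_width']),4))
E
python3 - <<'E'
from h import *
plan((.48,-.40,.26,-16.7))
E
```

```text
row [0.6148, -0.2124, -0.058] [-0.0, -0.0, 0.2078]
```

>>> carry_out(targets=[[0.5, [0.15, -0.05, -0.058], [0, 0, 0.05]], [0.5, [0.3, -0.1, -0.058], [0, 0, 0.1]], [0.5, [0.45, -0.15, -0.058], [0, 0, 0.15]], [0.5, [0.56, -0.19, -0.058], [0, 0, 0.19]], [0.5, [0.615, -0.212, -0.058], [0, 0, 0.208]], [0.5, [0.615, -0.212, -0.058], [0, 0, 0.208]], [0.5, [0.615, -0.212, -0.058], [0, 0, 0.208]], [0.5, [0.615, -0.212, -0.058], [0, 0, 0.208]]], grip_force=40)

```text
time_s: 1.15
tool_pos: [0.478, -0.4021, 0.2601]
tool_rot: [0.989, -0.147, -0.001, 0.001]
contact_force: [0.1, -0.4, -0.6]
gripper_width: 0.0428
gripper_force: 0.0
```

```bash
python3 - <<'E'
from h import *
commit([0.615,-0.212,-0.058],[0,0,0.208])
print(sensors.sense()['joint_pos'].round(2))
c=cam('wrist'); print(c['M'].round(3)); cv2.imwrite('pics/w1.png',c['image']); np.save('w1z.npy',c['z_map'])
E
```

```text
cmd [ 0.4802 -0.4001  0.26  ] meas [ 0.478  -0.4021  0.2601] yaw [-16.9    0.09  -0.06] t 1.15 F [ 0.1 -0.4 -0.6] w 0.0428
[ 0.61  0.33  0.03  1.56 -0.01  1.25 -1.23]
[[-0.29  -0.921 -0.261  0.544]
 [-0.957  0.279  0.078 -0.421]
 [ 0.001  0.273 -0.962  0.403]
 [ 0.     0.     0.     1.   ]]
```

View pics/w1.png

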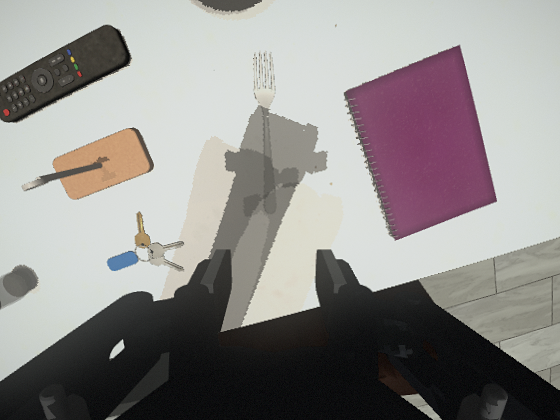

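Wrist view: fork tines at (264,70), stem running down to about (265,215) inside the gripper shadow. I'll fit the fork and spoon axes from depth and the top image.

```bash
python3 - <<'E'
from h import *
c=cam('wrist'); P=cloud(c)
m=(P[...,2]>0.004)&(P[...,2]<0.025)&(np.abs(P[...,0]-.53)<.13)&(np.abs(P[...,1]+.407)<.07)&(np.mgrid[:420,:560][0]<245)
q=P[m]; print('table',np.median(P[60:90,300:330,2]),len(q))
def ax(W,name,zc=None):
    # robust axis: midline of slices across length
    t=W[:,:2]; ctr=(t.min(0)+t.max(0))/2; d=np.linalg.svd(t-t.mean(0),full_matrices=False)[2][0]; d*=np.sign(d[0])
    for _ in range(3):
        n=np.array([-d[1],d[0]]); s=(t-ctr)@d; w=(t-ctr)@n; e=np.linspace(s.min(),s.max(),13)
        mid=[((e[i]+e[i+1])/2,(w[(s>=e[i])&(s<=e[i+1])].min()+w[(s>=e[i])&(s<=e[i+1])].max())/2) for i in range(12) if ((s>=e[i])&(s<=e[i+1])).sum()>2]
        mid=np.array(mid); k=np.polyfit(*mid.T,1); d=d+k[0]*n; d/=np.linalg.norm(d); ctr=ctr+n*np.polyval(k,0)
    n=np.array([-d[1],d[0]]); s=(t-ctr)@d; ctr=ctr+d*(s.min()+s.max())/2
    print(name,'ctr',ctr.round(4),'len',np.ptp(s).round(4),'yaw',np.degrees(np.arctan2(d[1],d[0])).round(2),'mid resid mm',((mid[:,1]-np.polyval(k,mid[:,0]))*1000).round(1))
ax(q,'fork wrist depth')
c=cv2.imread('pics/top0.png'); t=cam('top'); im=c.astype(int); diff=np.abs(im-cv2.medianBlur(c,31).astype(int)).max(2)
for n,(u0,u1,v0,v1),z in (('fork',(415,455,180,270),.007),('spoon',(270,296,138,198),.006)):
    k=np.zeros(diff.shape,bool); k[v0:v1,u0:u1]=diff[v0:v1,u0:u1]>15
    v,u=np.nonzero(k); ax(plane(t,np.c_[u,v],z),n+' top')
E
```

```text
table 9.310374798421339e-05 957
fork wrist depth ctr [ 0.5351 -0.4107] len 0.1977 yaw -14.05 mid resid mm [ 0.1  0.2  0.  -0.2  0.  -0.4 -0.1 -0.1  0.4  0.  -0. ]
fork top ctr [ 0.53   -0.4116] len 0.2031 yaw -12.64 mid resid mm [  6.3   4.7   3.9 -22.1   1.7   0.4   0.1  -0.    2.6   0.8   0.6   0.9]
spoon top ctr [ 0.6856 -0.0065] len 0.1398 yaw 5.0 mid resid mm [-0.1  0.  -0.2 -0.   0.1 -0.5  0.6  1.2 -0.1 -0.8 -0.4  0.3]
```

```bash
cat >> h.py <<'E'
def cmd():
    s=sensors.sense(); return s['tool_pos'],R.from_quat(s['tool_rot'])
def st():
    s=sensors.sense(); print('meas',s['tool_pos'].round(4),'yaw',(R.from_quat(s['tool_rot'])*R.from_euler('x',180,degrees=True)).as_euler('zyx',degrees=True).round(2),'t',round(float(s['time_s']),2),'F',s['contact_force'].round(1),'w',round(float(s['gripper_width']),4),'f',round(float(s['gripper_force']),1),'j',s['joint_pos'].round(2))
E
python3 - <<'E'
from h import *
st();plan((.532,-.410,.03,-14.0))
E
```

```text
meas [ 0.4784 -0.4018  0.2604] yaw [-16.92   0.03  -0.04] t 1.3 F [-0.6 -0.  -0.4] w 0.0428 f 0.0 j [ 0.61  0.33  0.03  1.56 -0.01  1.25 -1.23]
row [0.1075, -0.016, 0.4606] [0.0003, 0.0001, -0.0162]
```

>>> carry_out(targets=[[0.5, [0.05, -0.008, 0.1], [0, 0, -0.016]], [0.5, [0.108, -0.016, 0.2], [0, 0, -0.016]], [0.5, [0.108, -0.016, 0.29], [0, 0, -0.016]], [0.5, [0.108, -0.016, 0.37], [0, 0, -0.016]], [0.5, [0.108, -0.016, 0.43], [0, 0, -0.016]], [0.5, [0.108, -0.016, 0.46], [0, 0, -0.016]], [0.5, [0.108, -0.016, 0.46], [0, 0, -0.016]], [0.5, [0.108, -0.016, 0.46], [0, 0, -0.016]]])

```text
time_s: 2.3
tool_pos: [0.535, -0.4089, 0.0319]
tool_rot: [0.993, -0.121, 0.001, 0.001]
contact_force: [0.9, 0.1, 0.1]
gripper_width: 0.0423
gripper_force: 0.0
```

```bash
python3 - <<'E'
from h import *
st();plan((.532,-.410,.002,-14.0))
c=cam('wrist');cv2.imwrite('pics/w2.png',c['image'])
E
```

```text
meas [ 0.535  -0.4089  0.0319] yaw [-13.86  -0.13  -0.1 ] t 2.3 F [0.9 0.1 0.1] w 0.0423 f 0.0 j [ 0.59  0.63 -0.    1.65  0.    0.86 -1.22]
row [-0.0055, 0.0036, 0.0599] [0.0004, -0.0008, 0.0008]
```

View pics/w2.png

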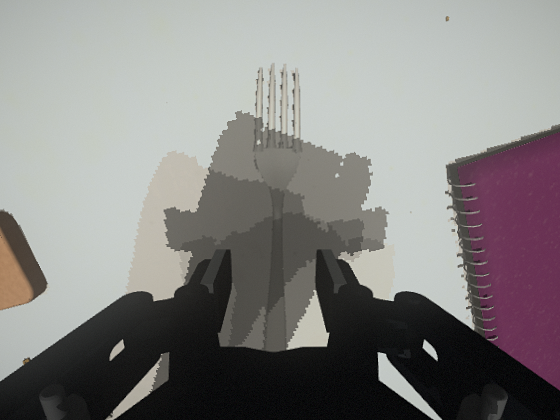

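Fork stem (276,300) is centred between the fingers (231–317). Lower.

>>> carry_out(targets=[[0.42, [-0.003, 0.003, 0.025], [0, 0, 0]], [0.42, [-0.003, 0.003, 0.045], [0, 0, 0]], [0.42, [-0.003, 0.003, 0.054], [0, 0, 0]], [0.42, [-0.003, 0.003, 0.056], [0, 0, 0]], [0.42, [-0.003, 0.003, 0.058], [0, 0, 0]], [0.42, [-0.003, 0.003, 0.058], [0, 0, 0]]])

```text
time_s: 3.1
tool_pos: [0.5326, -0.409, 0.0015]
tool_rot: [0.993, -0.12, 0.0, 0.0]
contact_force: [0.1, -0.2, -0.6]
gripper_width: 0.0361
gripper_force: 0.0
```

```bash
python3 -c "
from h import *
st()"
```

```text
meas [ 0.5326 -0.409   0.0015] yaw [-13.82  -0.02  -0.02] t 3.1 F [ 0.1 -0.2 -0.6] w 0.0361 f 0.0 j [ 0.59  0.67 -0.    1.66  0.    0.81 -1.22]
```

>>> carry_out(targets=[[0.36, [0, 0, 0.002], [0, 0, 0]], [0.2, [0, 0, 0.002], [0, 0, 0]], [0.1, [0, 0, 0.002], [0, 0, 0]], [0.1, [0, 0, 0.002], [0, 0, 0]], [0.1, [0, 0, 0.002], [0, 0, 0]], [0.1, [0, 0, 0.002], [0, 0, 0]]], grip_force=40)

```text
time_s: 3.85
tool_pos: [0.5326, -0.4091, 0.0006]
tool_rot: [0.993, -0.12, 0.0, 0.0]
contact_force: [-0.5, -0.6, 3.3]
gripper_width: 0.0229
gripper_force: 39.8
```

>>> carry_out(targets=[[0.1, [0, 0, -0.03], [0, 0, 0]], [0.1, [0, 0, -0.1], [0, 0, 0]], [0.1, [0, 0, -0.2], [0, 0, 0]], [0.1, [0, 0, -0.3], [0, 0, 0]], [0.1, [0, 0, -0.38], [0, 0, 0]], [0.1, [0, 0, -0.4], [0, 0, 0]], [0.1, [0, 0, -0.4], [0, 0, 0]]])

```text
time_s: 4.72
tool_pos: [0.5322, -0.4088, 0.2005]
tool_rot: [0.993, -0.12, 0.0, 0.0]
contact_force: [0.2, 0.2, -0.4]
gripper_width: 0.0225
gripper_force: 39.6
```

```bash
python3 - <<'E'
from h import *
st()
a=np.radians(3.6);c_,s_=np.cos(a),np.sin(a)
t=np.array([.5614,.2067])
print('long',t+[-s_*.0425,c_*.0425],'short',t+[-c_*.034+s_*.0425,-s_*.034-c_*.0425])
plan((.558,.249,.2,3.6))
c=cam('wrist');cv2.imwrite('pics/w3.png',c['image'])
c=cam('top');P=cloud(c);im=c['image'].astype(int)
# tray refine: rim from depth
k=np.zeros(P.shape[:2],bool);k[155:270,160:245]=1
m=k&(P[...,2]>.012)&(P[...,2]<.026);q=P[m][:,:2]
print('tray rim depth',cv2.minAreaRect((q*1000).astype(np.float32)))
E
```

```text
meas [ 0.5322 -0.4088  0.2005] yaw [-1.382e+01 -1.000e-02 -1.000e-02] t 4.72 F [ 0.2  0.2 -0.4] w 0.0225 f 39.6 j [ 0.59  0.46  0.01  1.52 -0.    1.17 -1.22]
long [0.5587314  0.24911614] short [0.53013569 0.16214899]
row [-0.2642, -1.2898, 0.0008] [0.0001, -0.0001, -0.0968]
tray rim depth ((561.522705078125, 208.40682983398438), (238.99400329589844, 176.21946716308594), 3.496805429458618)
```

View pics/w3.png

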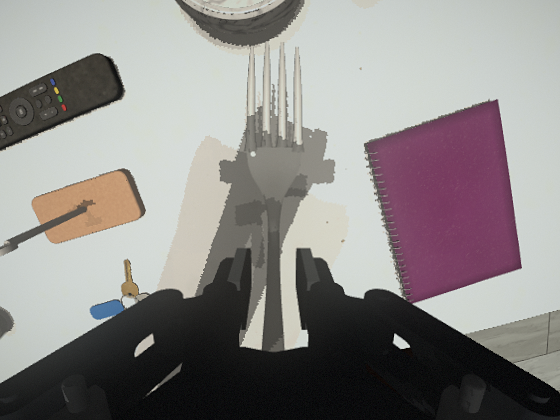

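>>> carry_out(targets=[[0.1, [-0.01, -0.06, 0], [0, 0, 0]], [0.1, [-0.03, -0.15, 0], [0, 0, -0.015]], [0.1, [-0.05, -0.25, 0], [0, 0, -0.03]], [0.1, [-0.07, -0.35, 0], [0, 0, -0.04]], [0.1, [-0.09, -0.45, 0], [0, 0, -0.05]], [0.1, [-0.11, -0.55, 0], [0, 0, -0.06]], [0.1, [-0.13, -0.65, 0], [0, 0, -0.07]], [0.1, [-0.15, -0.75, 0], [0, 0, -0.08]], [0.1, [-0.17, -0.82, 0], [0, 0, -0.09]], [0.1, [-0.18, -0.85, 0], [0, 0, -0.097]]])

```text
time_s: 6.08
tool_pos: [0.5453, 0.0278, 0.1987]
tool_rot: [0.999, 0.034, -0.002, -0.0]
contact_force: [-0.2, -0.8, -0.7]
gripper_width: 0.0227
gripper_force: 39.6
```

```bash
python3 - <<'E'
from h import *
st()
plan((.5585,.2495,.2,3.6))
E
```

```text
meas [0.5453 0.0278 0.1987] yaw [3.9  0.19 0.02] t 6.08 F [-0.2 -0.8 -0.7] w 0.0227 f 39.6 j [ 0.08  0.25 -0.24  1.82  0.07  1.08 -1.69]
row [0.0566, -0.4406, -0.0026] [-0.0002, 0.001, 0.0017]
```

>>> carry_out(targets=[[0.1, [0.01, -0.07, 0], [0, 0, 0]], [0.1, [0.02, -0.16, 0], [0, 0, 0]], [0.1, [0.03, -0.26, 0], [0, 0, 0]], [0.1, [0.04, -0.34, 0], [0, 0, 0]], [0.1, [0.05, -0.4, 0], [0, 0, 0]], [0.1, [0.056, -0.43, 0], [0, 0, 0]], [0.1, [0.057, -0.44, 0], [0, 0, 0]], [0.1, [0.057, -0.44, 0], [0, 0, 0]], [0.1, [0.057, -0.44, 0], [0, 0, 0]], [0.1, [0.057, -0.44, 0], [0, 0, 0]]])

```text
time_s: 7.32
tool_pos: [0.5613, 0.2455, 0.2004]
tool_rot: [1.0, 0.031, 0.0, 0.0]
contact_force: [0.2, -0.4, -0.2]
gripper_width: 0.0229
gripper_force: 39.5
```

```bash
python3 - <<'E'
from h import *
st()
plan((.5585,.2495,.05,3.6))
c=cam('wrist');cv2.imwrite('pics/w4.png',c['image'])
P=cloud(c);m=(P[...,2]>.17)&(P[...,2]<.24)&(np.mgrid[:420,:560][0]<200);q=P[m]
print(len(q),q.min(0),q.max(0),q[np.argmax(q[:,0])])
E
```

```text
meas [0.5613 0.2455 0.2004] yaw [ 3.54 -0.01 -0.04] t 7.33 F [ 0.2 -0.4 -0.2] w 0.0229 f 39.5 j [-0.22  0.37 -0.34  1.66  0.13  1.13 -2.1 ]
row [-0.0052, -0.0086, 0.3007] [0.0002, -0.0001, -0.0003]
5238 [0.59707066 0.23528165 0.19962595] [0.66299693 0.26283184 0.20953577] [0.66299693 0.25440517 0.20727763]
```

View pics/w4.png

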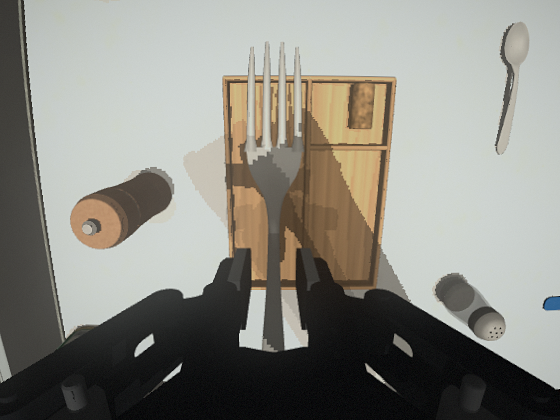

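Fork is over the long bay, tine tips 102 mm ahead of the TCP as expected. Lower.

>>> carry_out(targets=[[0.1, [-0.005, -0.009, 0.08], [0, 0, 0]], [0.1, [-0.005, -0.009, 0.18], [0, 0, 0]], [0.1, [-0.005, -0.009, 0.26], [0, 0, 0]], [0.1, [-0.005, -0.009, 0.31], [0, 0, 0]], [0.1, [-0.005, -0.009, 0.33], [0, 0, 0]], [0.1, [-0.005, -0.009, 0.33], [0, 0, 0]], [0.1, [-0.005, -0.009, 0.33], [0, 0, 0]]])

```text
time_s: 8.25
tool_pos: [0.5593, 0.2515, 0.0367]
tool_rot: [0.999, 0.032, 0.001, -0.0]
contact_force: [0.0, 0.9, -0.6]
gripper_width: 0.0226
gripper_force: 39.6
```

```bash
python3 - <<'E'
from h import *
st()
plan((.5585,.2495,.0055,3.6))
E
```

```text
meas [0.5593 0.2515 0.0367] yaw [ 3.63 -0.13  0.06] t 8.25 F [ 0.   0.9 -0.6] w 0.0226 f 39.6 j [-0.26  0.55 -0.3   1.79  0.22  0.83 -2.18]
row [-0.002, 0.0039, 0.0623] [-0.0003, -0.0008, 0.0002]
```

>>> carry_out(targets=[[0.1, [-0.002, 0.003, 0.03], [0, 0, 0]], [0.1, [-0.002, 0.003, 0.05], [0, 0, 0]], [0.1, [-0.002, 0.003, 0.059], [0, 0, 0]], [0.1, [-0.002, 0.003, 0.062], [0, 0, 0]], [0.1, [-0.002, 0.003, 0.063], [0, 0, 0]], [0.1, [-0.002, 0.003, 0.063], [0, 0, 0]]])

```text
time_s: 9.0
tool_pos: [0.5567, 0.249, 0.0045]
tool_rot: [0.999, 0.032, -0.001, 0.001]
contact_force: [-4.2, -2.6, 8.1]
gripper_width: 0.0227
gripper_force: 40.5
```

>>> carry_out(targets=[[0.3, [0, 0, 0], [0, 0, 0]], [0.4, [0, 0, 0], [0, 0, 0]], [0.42, [0, 0, 0], [0, 0, 0]], [0.42, [0, 0, -0.02], [0, 0, 0]], [0.42, [0, 0, -0.06], [0, 0, 0]], [0.42, [0, 0, -0.14], [0, 0, 0]], [0.42, [0, 0, -0.24], [0, 0, 0]], [0.42, [0, 0, -0.34], [0, 0, 0]], [0.42, [0, 0, -0.38], [0, 0, 0]], [0.42, [0, 0, -0.38], [0, 0, 0]]])

```text
time_s: 10.25
tool_pos: [0.5587, 0.2503, 0.1973]
tool_rot: [0.999, 0.032, 0.003, -0.001]
contact_force: [-0.5, -0.1, -0.3]
gripper_width: 0.0354
gripper_force: 0.0
```

```bash
python3 - <<'E'
from h import *
st()
plan((.64,-.01,.2,5))
E
```

```text
meas [0.5587 0.2503 0.1973] yaw [ 3.63 -0.33  0.14] t 10.25 F [-0.5 -0.1 -0.3] w 0.0354 f 0.0 j [-0.23  0.37 -0.34  1.67  0.14  1.12 -2.11]
row [0.1292, 0.5298, -0.0057] [-0.0006, -0.0019, -0.0076]
```

>>> carry_out(targets=[[0.42, [0.02, 0.07, 0], [0, 0, 0]], [0.42, [0.04, 0.17, 0], [0, 0, 0]], [0.42, [0.07, 0.27, 0], [0, 0, 0]], [0.42, [0.09, 0.37, 0], [0, 0, 0]], [0.42, [0.11, 0.46, 0], [0, 0, 0]], [0.42, [0.125, 0.51, 0], [0, 0, 0]], [0.42, [0.13, 0.53, 0], [0, 0, -0.008]], [0.42, [0.13, 0.53, 0], [0, 0, -0.008]], [0.42, [0.13, 0.53, 0], [0, 0, -0.008]]])

```text
time_s: 11.38
tool_pos: [0.6384, -0.0098, 0.1931]
tool_rot: [0.999, 0.045, -0.001, -0.0]
contact_force: [-0.2, 0.2, 0.3]
gripper_width: 0.0357
gripper_force: 0.0
```

```bash
python3 - <<'E'
from h import *
st()
c=cam('wrist');P=cloud(c)
m=(P[...,2]>0.003)&(P[...,2]<0.025)&(np.abs(P[...,0]-.686)<.1)&(np.abs(P[...,1]+.0065)<.05)
q=P[m][:,:2]; r=cv2.fitLine(q.astype(np.float32),cv2.DIST_HUBER,0,.01,.01).ravel()
d=r[:2]*np.sign(r[0]);s=(q-r[2:])@d;print(len(q),np.percentile(s,[.2,99.8]),'yaw',np.degrees(np.arctan2(d[1],d[0])),'ctr',r[2:]+d*(s.min()+s.max())/2,np.ptp(s))
plan((.686,-.0065,.04,5))
t=cam('top')
a=c['image'];b=t['image'][150:270,150:250]
b=cv2.resize(b,None,fx=3.5,fy=3.5); o=np.zeros((420,360,3),np.uint8);o[:b.shape[0],:b.shape[1]]=b[:420,:360]
cv2.imwrite('pics/w5.png',cv2.resize(np.hstack([a[:,100:500],o]),None,fx=1,fy=1))
E
```

```text
meas [ 0.6384 -0.0098  0.1931] yaw [5.13 0.08 0.03] t 11.38 F [-0.2  0.2  0.3] w 0.0357 f 0.0 j [ 0.13  0.42 -0.24  1.6   0.11  1.14 -1.62]
1369 [-0.07724616  0.05505093] yaw 5.73361 ctr [ 0.68893833 -0.00502865] 0.13376624590494857
row [0.0954, 0.0026, 0.3067] [-0.0002, 0.0003, 0.0009]
```

View pics/w5.png

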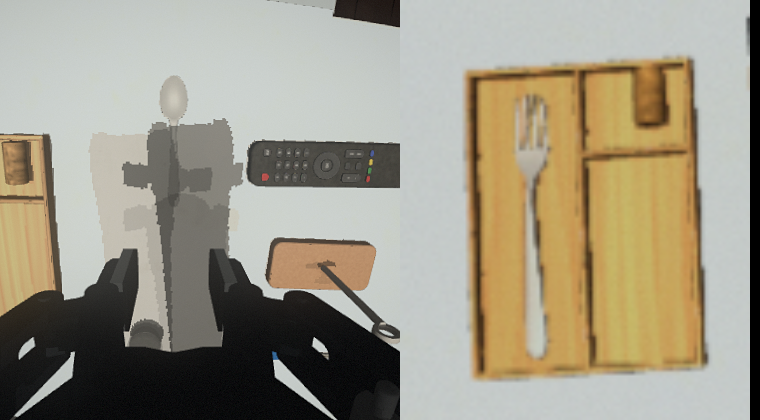

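Fork lies flat in the long bay; the spoon stem is centred ahead. Spoon at (0.687, -0.0055), yaw ≈5.4°; descend.

>>> carry_out(targets=[[0.45, [0.05, 0.002, 0.07], [0, 0, 0]], [0.45, [0.097, 0.001, 0.16], [0, 0, -0.001]], [0.45, [0.097, 0.001, 0.24], [0, 0, -0.001]], [0.45, [0.097, 0.001, 0.29], [0, 0, -0.001]], [0.45, [0.097, 0.001, 0.315], [0, 0, -0.001]], [0.45, [0.097, 0.001, 0.325], [0, 0, -0.001]], [0.45, [0.097, 0.001, 0.325], [0, 0, -0.001]]])

```text
time_s: 12.35
tool_pos: [0.688, -0.007, 0.0321]
tool_rot: [0.999, 0.046, 0.001, 0.0]
contact_force: [-0.5, 0.3, 0.3]
gripper_width: 0.0383
gripper_force: 0.0
```

```bash
python3 - <<'E'
from h import *
st()
plan((.687,-.0055,.0006,5.4))
E
```

```text
meas [ 0.688  -0.007   0.0321] yaw [ 5.26 -0.08 -0.  ] t 12.35 F [-0.5  0.3  0.3] w 0.0383 f 0.0 j [ 0.1   0.66 -0.22  1.6   0.17  0.9  -1.66]
row [-0.0017, -0.0031, 0.0631] [0.0001, -0.0004, -0.0008]
```

>>> carry_out(targets=[[0.42, [-0.001, -0.003, 0.03], [0, 0, 0]], [0.42, [-0.001, -0.003, 0.05], [0, 0, 0]], [0.42, [-0.001, -0.003, 0.059], [0, 0, 0]], [0.42, [-0.001, -0.003, 0.061], [0, 0, 0]], [0.42, [-0.001, -0.003, 0.062], [0, 0, 0]], [0.3, [-0.001, -0.003, 0.063], [0, 0, 0]], [0.2, [-0.001, -0.003, 0.063], [0, 0, 0]], [0.1, [-0.001, -0.003, 0.063], [0, 0, 0]], [0.1, [-0.001, -0.003, 0.063], [0, 0, 0]], [0.1, [-0.001, -0.003, 0.063], [0, 0, 0]]])

```text
time_s: 13.6
tool_pos: [0.6873, -0.0057, 0.0004]
tool_rot: [0.999, 0.046, 0.001, 0.0]
contact_force: [0.1, -0.1, 4.2]
gripper_width: 0.0216
gripper_force: 41.9
```

>>> carry_out(targets=[[0.1, [0, 0, 0], [0, 0, 0]], [0.1, [0, 0, -0.03], [0, 0, 0]], [0.1, [0, 0, -0.1], [0, 0, 0]], [0.1, [0, 0, -0.2], [0, 0, 0]], [0.1, [0, 0, -0.3], [0, 0, 0]], [0.1, [0, 0, -0.33], [0, 0, 0]], [0.1, [0, 0, -0.34], [0, 0, 0]], [0.1, [0, 0, -0.34], [0, 0, 0]]])

```text
time_s: 14.6
tool_pos: [0.6857, -0.0058, 0.1682]
tool_rot: [0.999, 0.046, -0.001, 0.0]
contact_force: [-0.1, 0.0, -0.2]
gripper_width: 0.0218
gripper_force: 40.6
```

```bash
python3 - <<'E'
from h import *
st()
plan((.5305,.1625,.17,3.6))
c=cam('wrist');P=cloud(c);s=sensors.sense()
m=(P[...,2]>.14)&(P[...,2]<.22)&(np.mgrid[:420,:560][0]<240);q=P[m]
print(len(q),q.max(0)-s['tool_pos'],q.min(0)-s['tool_pos'])
E
```

```text
meas [ 0.6857 -0.0058  0.1682] yaw [ 5.26  0.16 -0.02] t 14.6 F [-0.1  0.  -0.2] w 0.0218 f 40.6 j [ 0.11  0.52 -0.24  1.5   0.13  1.14 -1.63]
row [-0.2783, -0.3636, -0.0028] [0.0, 0.0009, 0.0092]
5130 [0.0684733  0.01891025 0.01157841] [ 0.01735284 -0.00978413 -0.00040553]
```

>>> carry_out(targets=[[0.1, [-0.04, -0.05, 0], [0, 0, 0]], [0.1, [-0.1, -0.13, 0], [0, 0, 0.003]], [0.1, [-0.16, -0.21, 0], [0, 0, 0.009]], [0.1, [-0.22, -0.29, 0], [0, 0, 0.009]], [0.1, [-0.26, -0.34, 0], [0, 0, 0.009]], [0.1, [-0.278, -0.364, 0], [0, 0, 0.009]], [0.1, [-0.278, -0.364, 0.08], [0, 0, 0.009]], [0.1, [-0.278, -0.364, 0.16], [0, 0, 0.009]], [0.1, [-0.278, -0.364, 0.22], [0, 0, 0.009]], [0.1, [-0.278, -0.364, 0.22], [0, 0, 0.009]]])

```text
time_s: 15.9
tool_pos: [0.5298, 0.1608, 0.0568]
tool_rot: [1.0, 0.031, -0.003, 0.001]
contact_force: [0.3, 0.3, 0.3]
gripper_width: 0.0216
gripper_force: 40.6
```

>>> carry_out(targets=[[0.1, [0, 0, 0], [0, 0, 0]], [0.1, [0, 0, 0], [0, 0, 0]]])

```text
time_s: 16.15
tool_pos: [0.533, 0.163, 0.0612]
tool_rot: [1.0, 0.031, 0.001, -0.0]
contact_force: [-0.1, -0.6, 0.1]
gripper_width: 0.0214
gripper_force: 40.6
```

```bash
python3 - <<'E'
from h import *
st()
plan((.5305,.1625,.005,3.6))
E
```

```text
meas [0.533  0.163  0.0612] yaw [ 3.61 -0.16  0.04] t 16.15 F [-0.1 -0.6  0.1] w 0.0214 f 40.6 j [-0.14  0.43 -0.29  1.92  0.17  0.81 -2.03]
row [-0.0054, 0.0008, 0.1124] [-0.0002, -0.0009, 0.0001]
```

>>> carry_out(targets=[[0.1, [-0.005, 0, 0.04], [0, 0, 0]], [0.1, [-0.005, 0, 0.08], [0, 0, 0]], [0.1, [-0.005, 0, 0.1], [0, 0, 0]], [0.1, [-0.005, 0, 0.108], [0, 0, 0]], [0.1, [-0.005, 0, 0.111], [0, 0, 0]], [0.1, [-0.005, 0, 0.112], [0, 0, 0]], [0.1, [-0.005, 0, 0.112], [0, 0, 0]]])

```text
time_s: 17.02
tool_pos: [0.5297, 0.1628, 0.0043]
tool_rot: [0.999, 0.032, 0.001, -0.0]
contact_force: [1.3, -0.5, 0.7]
gripper_width: 0.022
gripper_force: 41.0
```

>>> carry_out(targets=[[0.3, [0, 0, 0], [0, 0, 0]], [0.4, [0, 0, 0], [0, 0, 0]], [0.42, [0, 0, 0], [0, 0, 0]], [0.42, [0, 0, -0.02], [0, 0, 0]], [0.42, [0, 0, -0.06], [0, 0, 0]], [0.42, [0, 0, -0.14], [0, 0, 0]], [0.42, [0, 0, -0.24], [0, 0, 0]], [0.42, [0, 0, -0.34], [0, 0, 0]], [0.42, [0, 0, -0.43], [0, 0, 0]], [0.42, [0, 0, -0.43], [0, 0, 0]]])

```text
time_s: 18.27
tool_pos: [0.5317, 0.1639, 0.2238]
tool_rot: [0.999, 0.032, 0.005, -0.001]
contact_force: [-0.2, 0.6, -0.6]
gripper_width: 0.0357
gripper_force: 0.0
```

```bash
python3 - <<'E'
from h import *
st()
c=cam('wrist');P=cloud(c)
# mill: disk of wood at z 0.08-0.118, circle
def circ(m):
    q=P[m][:,:2].astype(np.float32)*1000; return len(q),np.round(cv2.minEnclosingCircle(q),1) if 0 else (np.round(cv2.minEnclosingCircle(q)[0],1),round(cv2.minEnclosingCircle(q)[1],1))
box=(np.abs(P[...,0]-.545)<.05)&(np.abs(P[...,1]-.382)<.05)
for z0,z1 in ((.1,.118),(.122,.135)): print('mill',z0,circ(box&(P[...,2]>z0)&(P[...,2]<z1)))
t=cam('top');im=t['image']
cv2.imwrite('pics/t6.png',cv2.resize(im[140:290,90:400],None,fx=2.5,fy=2.5))
P=cloud(t)
for z0,z1 in ((.1,.118),(.122,.135)): 
    print('mill top',z0,circ((np.abs(P[...,0]-.545)<.05)&(np.abs(P[...,1]-.382)<.05)&(P[...,2]>z0)&(P[...,2]<z1)))
print('shaker top',circ((np.abs(P[...,0]-.442)<.05)&(np.abs(P[...,1]-.007)<.05)&(P[...,2]>.072)&(P[...,2]<.095)))
b=(np.abs(P[...,0]-.562)<.05)&(np.abs(P[...,1]+.193)<.09)&(P[...,2]>.008)&(P[...,2]<.02)
print('stand',cv2.minAreaRect((P[b][:,:2]*1000).astype(np.float32)))
E
```

```text
meas [0.5317 0.1639 0.2238] yaw [ 3.64 -0.53  0.15] t 18.27 F [-0.2  0.6 -0.6] w 0.0357 f 0.0 j [-0.1   0.24 -0.33  1.77  0.09  1.13 -1.96]
mill 0.1 (1306, (array([546.7, 384.7]), 23.5))
mill 0.122 (191, (array([546.3, 385.5]), 6.1))
mill top 0.1 (0, (array([0., 0.]), 0.0))
mill top 0.122 (0, (array([0., 0.]), 0.0))
shaker top (147, (array([442.3,   7.7]), 17.0))
stand ((562.8193969726562, -194.29278564453125), (60.11089324951172, 125.71235656738281), 2.372239112854004)
```

View pics/t6.png

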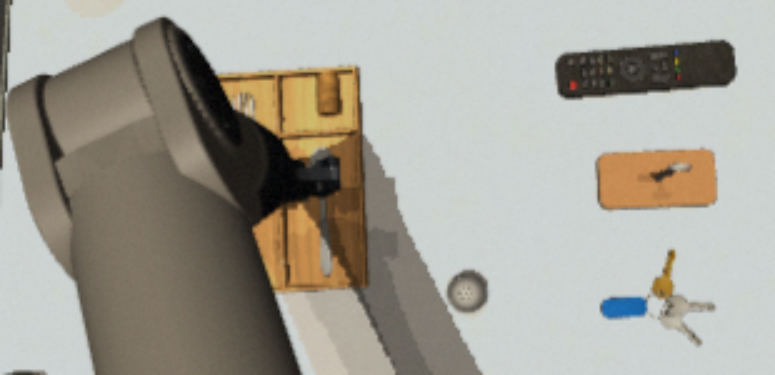

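Spoon lies in the short bay (tail at (326,275), inside its walls). Now the mill, at (0.5465, 0.385), with a grasp closing along x so that the fingers later clear the post.

```bash
python3 - <<'E'
from h import *
plan((.5465,.385,.25,92.4))
E
```

```text
row [0.0631, -0.4417, -0.0615] [0.0002, -0.0002, -0.4932]
```

>>> carry_out(targets=[[0.9, [0, -0.03, -0.04], [0, 0, -0.055]], [0.9, [0.01, -0.09, -0.06], [0, 0, -0.11]], [0.9, [0.02, -0.15, -0.06], [0, 0, -0.165]], [0.9, [0.03, -0.21, -0.06], [0, 0, -0.22]], [0.9, [0.04, -0.27, -0.06], [0, 0, -0.275]], [0.9, [0.05, -0.33, -0.06], [0, 0, -0.33]], [0.9, [0.06, -0.38, -0.06], [0, 0, -0.385]], [0.9, [0.063, -0.42, -0.06], [0, 0, -0.44]], [0.9, [0.063, -0.44, -0.06], [0, 0, -0.493]], [0.9, [0.063, -0.442, -0.06], [0, 0, -0.493]]])

```text
time_s: 19.62
tool_pos: [0.5453, 0.3855, 0.2466]
tool_rot: [0.692, 0.722, -0.002, -0.001]
contact_force: [-0.4, -0.2, 0.4]
gripper_width: 0.0765
gripper_force: 0.0
```

>>> carry_out(targets=[[0.9, [0, 0, 0], [0, 0, 0]], [0.9, [0, 0, 0], [0, 0, 0]], [0.9, [0, 0, 0], [0, 0, 0]]])

```text
time_s: 20.0
tool_pos: [0.5468, 0.3846, 0.2488]
tool_rot: [0.693, 0.721, -0.0, 0.0]
contact_force: [0.2, -0.2, -0.6]
gripper_width: 0.0769
gripper_force: 0.0
```

```bash
python3 - <<'E'
from h import *
st()
plan((.5465,.385,.074,92.4))
c=cam('wrist');P=cloud(c);cv2.imwrite('pics/w7.png',c['image'])
box=(np.abs(P[...,0]-.545)<.05)&(np.abs(P[...,1]-.382)<.05)
for z0,z1 in ((.1,.118),(.122,.135)):
    q=P[box&(P[...,2]>z0)&(P[...,2]<z1)][:,:2].astype(np.float32)*1000
    if len(q): print(len(q),cv2.minEnclosingCircle(q))
E
```

```text
meas [0.5468 0.3846 0.2488] yaw [ 9.229e+01 -2.000e-02 -3.000e-02] t 20.0 F [ 0.2 -0.2 -0.6] w 0.0769 f 0.0 j [-0.24  0.48 -0.64  1.45  0.29  1.31 -0.86]
row [0.001, -0.0007, 0.3496] [0.0001, 0.0002, -0.0006]
914 ((547.046875, 387.659423828125), 23.651201248168945)
146 ((546.9520874023438, 387.454345703125), 5.925021648406982)
```

View pics/w7.png

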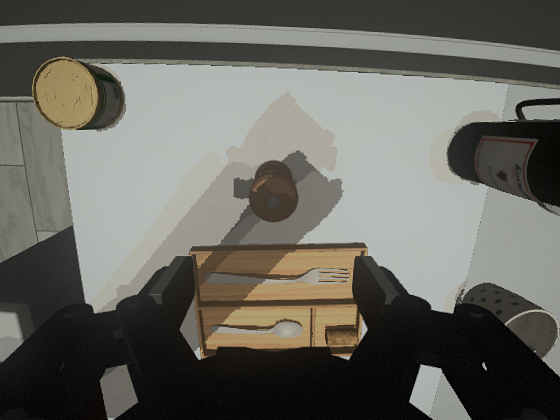

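Fork and spoon both lie flat in their bays; mill at (275,195) is upright and central. Descend onto it.

>>> carry_out(targets=[[0.9, [0.003, 0, 0.06], [0, 0, 0]], [0.9, [0.003, 0, 0.13], [0, 0, 0]], [0.9, [0.003, 0, 0.2], [0, 0, 0]], [0.9, [0.003, 0, 0.27], [0, 0, 0]], [0.9, [0.003, 0, 0.32], [0, 0, 0]], [0.9, [0.003, 0, 0.35], [0, 0, 0]], [0.9, [0.003, 0, 0.35], [0, 0, 0]], [0.9, [0.003, 0, 0.35], [0, 0, 0]]])

```text
time_s: 21.05
tool_pos: [0.5473, 0.3874, 0.0751]
tool_rot: [0.692, 0.722, 0.001, 0.0]
contact_force: [-0.6, 0.5, 1.1]
gripper_width: 0.077
gripper_force: 0.0
```

```bash
python3 -c "
from h import *
st();plan((.5468,.3862,.074,92.4))"
```

```text
meas [0.5473 0.3874 0.0751] yaw [ 9.236e+01 -1.000e-01  8.000e-02] t 21.05 F [-0.6  0.5  1.1] w 0.077 f 0.0 j [-0.27  0.64 -0.58  1.62  0.4   1.01 -0.94]
row [-0.0024, -0.001, 0.0022] [0.0006, -0.0004, -0.0002]
```

>>> carry_out(targets=[[0.7, [-0.002, -0.001, 0], [0, 0, 0]], [0.6, [-0.002, -0.001, 0], [0, 0, 0]], [0.5, [-0.002, -0.001, 0], [0, 0, 0]], [0.4, [-0.002, -0.001, 0], [0, 0, 0]], [0.4, [-0.002, -0.001, 0], [0, 0, 0]], [0.4, [-0.002, -0.001, 0], [0, 0, 0]], [0.4, [-0.002, -0.001, 0], [0, 0, 0]]], grip_force=50)

```text
time_s: 21.92
tool_pos: [0.5468, 0.3861, 0.0748]
tool_rot: [0.692, 0.722, 0.001, 0.0]
contact_force: [0.6, -0.7, 5.5]
gripper_width: 0.0469
gripper_force: 52.0
```

>>> carry_out(targets=[[0.4, [0, 0, -0.02], [0, 0, 0]], [0.4, [0, 0, -0.06], [0, 0, 0]], [0.4, [0, 0, -0.12], [0, 0, 0]], [0.4, [0, 0, -0.2], [0, 0, 0]], [0.4, [0, 0, -0.28], [0, 0, 0]], [0.4, [0, 0, -0.35], [0, 0, 0]], [0.4, [0, 0, -0.38], [0, 0, 0]], [0.4, [0, 0, -0.38], [0, 0, 0]], [0.4, [0, 0, -0.38], [0, 0, 0]]])

```text
time_s: 23.05
tool_pos: [0.5454, 0.3849, 0.2619]
tool_rot: [0.692, 0.722, -0.002, -0.0]
contact_force: [-0.1, -0.6, -2.2]
gripper_width: 0.0467
gripper_force: 51.7
```

```bash
python3 -c "
from h import *
st();plan((.5644,-.2313,.264,92.4))
c=cam('wrist');cv2.imwrite('pics/w8.png',c['image'])"
```

```text
meas [0.5454 0.3849 0.2619] yaw [92.38  0.14 -0.13] t 23.05 F [-0.1 -0.6 -2.2] w 0.0467 f 51.7 j [-0.24  0.47 -0.64  1.43  0.29  1.33 -0.85]
row [-1.2329, -0.0132, -0.0017] [-0.0008, 0.0007, -0.0001]
```

View pics/w8.png

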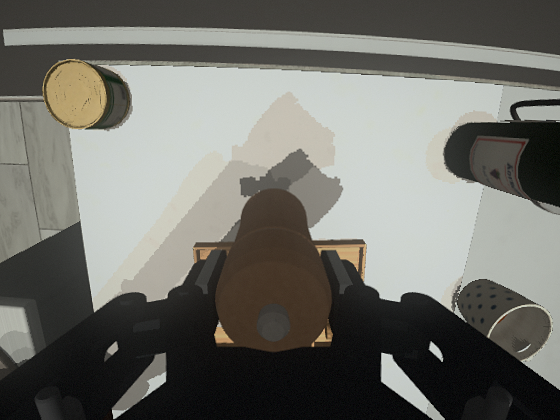

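Mill is held upright between the pads, knob at (273,322). Carry it to the −y end of the stand.

>>> carry_out(targets=[[0.4, [-0.03, 0, 0], [0, 0, 0]], [0.4, [-0.09, 0, 0], [0, 0, 0]], [0.4, [-0.17, 0, 0], [0, 0, 0]], [0.4, [-0.25, 0, 0], [0, 0, 0]], [0.4, [-0.33, 0, 0], [0, 0, 0]], [0.4, [-0.41, -0.01, 0], [0, 0, 0]], [0.4, [-0.49, -0.01, 0], [0, 0, 0]], [0.4, [-0.57, -0.01, 0], [0, 0, 0]], [0.4, [-0.65, -0.01, 0], [0, 0, 0]], [0.4, [-0.72, -0.01, 0], [0, 0, 0]]])

```text
time_s: 24.35
tool_pos: [0.5552, 0.0227, 0.2632]
tool_rot: [0.693, 0.721, -0.001, -0.0]
contact_force: [0.0, -0.9, -2.8]
gripper_width: 0.0465
gripper_force: 51.7
```

>>> carry_out(targets=[[0.4, [-0.08, 0, 0], [0, 0, 0]], [0.4, [-0.16, 0, 0], [0, 0, 0]], [0.4, [-0.24, 0, 0], [0, 0, 0]], [0.4, [-0.32, 0, 0], [0, 0, 0]], [0.4, [-0.4, 0, 0], [0, 0, 0]], [0.4, [-0.46, 0, 0], [0, 0, 0]], [0.4, [-0.5, 0, 0], [0, 0, 0]], [0.4, [-0.51, 0, 0], [0, 0, 0]], [0.4, [-0.51, 0, 0], [0, 0, 0]], [0.4, [-0.51, 0, 0], [0, 0, 0]]])

```text
time_s: 25.6
tool_pos: [0.5669, -0.2271, 0.2639]
tool_rot: [0.691, 0.723, 0.0, -0.0]
contact_force: [-0.5, 0.2, -1.5]
gripper_width: 0.0469
gripper_force: 51.8
```

```bash
python3 -c "
from h import *
st();plan((.5644,-.2313,.264,92.4),(.5644,-.2313,.12,92.4))
"
```

```text
meas [ 0.5669 -0.2271  0.2639] yaw [ 9.252e+01 -1.000e-02  4.000e-02] t 25.6 F [-0.5  0.2 -1.5] w 0.0469 f 51.8 j [ 0.63  0.33 -0.41  1.58  0.13  1.26  0.24]
row [-0.0082, -0.0053, -0.0002] [0.0001, -0.0002, 0.0007]
row [-0.0084, -0.0054, 0.2878] [0.0001, -0.0002, 0.0007]
```

>>> carry_out(targets=[[0.4, [-0.005, -0.003, 0], [0, 0, 0]], [0.4, [-0.008, -0.005, 0], [0, 0, 0]], [0.4, [-0.008, -0.005, 0.03], [0, 0, 0]], [0.4, [-0.008, -0.005, 0.09], [0, 0, 0]], [0.4, [-0.008, -0.005, 0.16], [0, 0, 0]], [0.4, [-0.008, -0.005, 0.23], [0, 0, 0]], [0.4, [-0.008, -0.005, 0.26], [0, 0, 0]], [0.4, [-0.008, -0.005, 0.27], [0, 0, 0]], [0.4, [-0.008, -0.005, 0.27], [0, 0, 0]], [0.4, [-0.008, -0.005, 0.27], [0, 0, 0]]])

```text
time_s: 26.85
tool_pos: [0.5653, -0.2334, 0.1302]
tool_rot: [0.692, 0.722, 0.0, 0.001]
contact_force: [-0.3, 0.2, -2.2]
gripper_width: 0.0467
gripper_force: 51.8
```

```bash
python3 -c "
from h import *
st();plan((.5644,-.2315,.0895,92.4))
c=cam('wrist');cv2.imwrite('pics/w9.png',c['image'])
"
```

```text
meas [ 0.5653 -0.2334  0.1302] yaw [ 9.237e+01 -1.400e-01 -6.000e-02] t 26.85 F [-0.3  0.2 -2.2] w 0.0467 f 51.8 j [ 0.62  0.44 -0.39  1.73  0.19  1.    0.2 ]
row [0.0039, -0.0017, 0.0814] [0.0008, 0.0004, -0.0002]
```

View pics/w9.png

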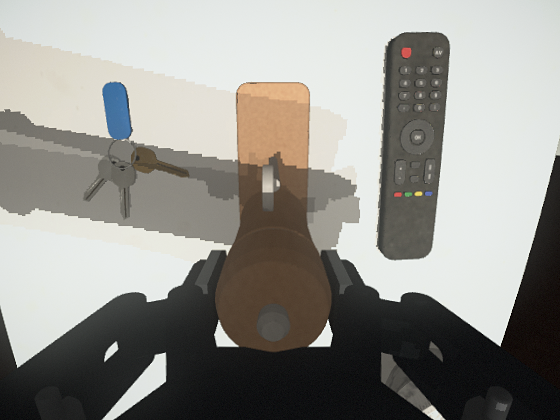

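Stand lies straight ahead with the ring edge-on at (270,185); the mill is aligned with the board. Lower.

>>> carry_out(targets=[[0.4, [0.002, -0.002, 0.02], [0, 0, 0]], [0.4, [0.002, -0.002, 0.045], [0, 0, 0]], [0.4, [0.002, -0.002, 0.065], [0, 0, 0]], [0.4, [0.002, -0.002, 0.074], [0, 0, 0]], [0.4, [0.002, -0.002, 0.079], [0, 0, 0]], [0.4, [0.002, -0.002, 0.082], [0, 0, 0]], [0.4, [0.002, -0.002, 0.082], [0, 0, 0]]])

```text
time_s: 27.78
tool_pos: [0.5633, -0.2322, 0.0887]
tool_rot: [0.692, 0.722, -0.0, 0.0]
contact_force: [-3.0, 0.9, 4.6]
gripper_width: 0.0466
gripper_force: 52.3
```

```bash
python3 -c "
from h import *
st()
"
```

```text
meas [ 0.5633 -0.2322  0.0887] yaw [ 9.237e+01 -0.000e+00 -3.000e-02] t 27.77 F [-3.   0.9  4.6] w 0.0466 f 52.3 j [ 0.61  0.49 -0.38  1.77  0.22  0.93  0.18]
```

Contact made (4.6 N). Release and rise.

>>> carry_out(targets=[[0.65, [0, 0, 0], [0, 0, 0]], [0.7, [0, 0, 0], [0, 0, 0]], [0.8, [0, 0, 0], [0, 0, 0]], [0.8, [0, 0, 0], [0, 0, 0]], [0.8, [0, 0, -0.04], [0, 0, 0]], [0.8, [0, 0, -0.12], [0, 0, 0]], [0.8, [0, 0, -0.2], [0, 0, 0]], [0.8, [0, 0, -0.28], [0, 0, 0]], [0.8, [0, 0, -0.3], [0, 0, 0]], [0.8, [0, 0, -0.3], [0, 0, 0]]])

```text
time_s: 29.02
tool_pos: [0.5635, -0.2322, 0.2389]
tool_rot: [0.692, 0.722, 0.0, 0.001]
contact_force: [0.1, 0.4, -0.4]
gripper_width: 0.0686
gripper_force: 0.0
```

```bash
python3 - <<'E'
from h import *
st()
Q=R.from_euler('x',25,degrees=True)  # tilt about world x
def plan2(g,yaw,tilt):
    # g: grasp point (pad centre ~22mm behind TCP) world
    p,q=cmd(); D=R.from_rotvec(np.radians(tilt)*np.array([np.cos(np.radians(2.4)),np.sin(np.radians(2.4)),0]))*down(yaw)
    tz=D.as_matrix()[:,2]; t=np.array(g)+.022*tz
    print('tz',tz.round(3),'tcp',t.round(4),'row',(q.inv().apply(t-p)/.5).round(4).tolist(),((q.inv()*D).as_rotvec()/np.pi).round(4).tolist())
plan2((.442,.008,.2),92.4,-25); plan2((.442,.008,.2),92.4,25)
t=cam('top');P=cloud(t)
q=P[(np.abs(P[...,0]-.442)<.05)&(np.abs(P[...,1]-.007)<.05)&(P[...,2]>.072)&(P[...,2]<.095)][:,:2].astype(np.float32)*1000
print(len(q),cv2.minEnclosingCircle(q) if len(q) else '')
E
```

```text
meas [ 0.5635 -0.2322  0.2389] yaw [ 9.237e+01 -1.000e-01 -6.000e-02] t 29.02 F [ 0.1  0.4 -0.4] w 0.0686 f 0.0 j [ 0.64  0.34 -0.41  1.62  0.14  1.21  0.24]
tz [ 0.018 -0.422 -0.906] tcp [ 0.4424 -0.0013  0.1801] row [0.4715, -0.2231, 0.1169] [0.0005, -0.1386, -0.0003]
tz [-0.018  0.422 -0.906] tcp [0.4416 0.0173 0.1801] row [0.5087, -0.2231, 0.1169] [0.0006, 0.1392, -0.0]
146 ((442.212646484375, 7.633934497833252), 16.93596839904785)
```

>>> carry_out(targets=[[0.8, [0.04, -0.02, 0], [0, 0, 0]], [0.8, [0.11, -0.05, 0], [0, -0.02, 0]], [0.8, [0.18, -0.08, 0], [0, -0.05, 0]], [0.8, [0.25, -0.12, 0], [0, -0.08, 0]], [0.8, [0.32, -0.15, 0], [0, -0.11, 0]], [0.8, [0.39, -0.18, 0.03], [0, -0.139, 0]], [0.8, [0.44, -0.21, 0.07], [0, -0.139, 0]], [0.8, [0.471, -0.223, 0.1], [0, -0.139, 0]], [0.8, [0.471, -0.223, 0.1], [0, -0.139, 0]], [0.8, [0.471, -0.223, 0.1], [0, -0.139, 0]]])

```text
time_s: 30.32
tool_pos: [0.4421, -0.0024, 0.1877]
tool_rot: [0.676, 0.704, -0.15, 0.156]
contact_force: [0.1, -0.2, 0.5]
gripper_width: 0.0682
gripper_force: 0.0
```

```bash
cat >> h.py <<'E'
def plan2(*gs,yaw=92.4,tilt=-25):
    for g in gs:
        p,q=cmd(); D=R.from_rotvec(np.radians(tilt)*np.array([np.cos(np.radians(2.4)),np.sin(np.radians(2.4)),0]))*down(yaw)
        tz=D.as_matrix()[:,2]; t=np.array(g)+.022*tz
        print('tcp',t.round(4),'row',(q.inv().apply(t-p)/.5).round(4).tolist(),((q.inv()*D).as_rotvec()/np.pi).round(4).tolist())
E
python3 - <<'E'
from h import *
st(); plan2((.4422,.0078,.13),(.4422,.0078,.065))
c=cam('wrist');cv2.imwrite('pics/w10.png',c['image'])
P=cloud(c)
q=P[(np.abs(P[...,0]-.442)<.05)&(np.abs(P[...,1]-.007)<.05)&(P[...,2]>.072)&(P[...,2]<.095)][:,:2].astype(np.float32)*1000
print(len(q),cv2.minEnclosingCircle(q) if len(q) else '')
print('table',np.median(P[100:150,250:300,2]))
E
```

```text
meas [ 0.4421 -0.0024  0.1877] yaw [ 92.11  -0.95 -25.04] t 30.32 F [ 0.1 -0.2  0.5] w 0.0682 f 0.0 j [ 0.15  0.17 -0.6   2.05  0.53  1.2  -0.68]
tcp [ 0.4426 -0.0015  0.1101] row [0.0674, 0.0011, 0.1399] [-0.0004, 0.0003, -0.0003]
tcp [ 0.4426 -0.0015  0.0451] row [0.1224, 0.0012, 0.2576] [-0.0004, 0.0003, -0.0003]
1535 ((443.2294921875, 9.455514907836914), 17.188390731811523)
table 0.06952718936945787
```

View pics/w10.png

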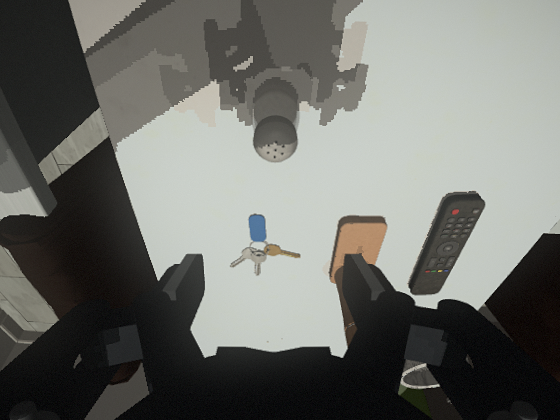

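Shaker at (275,110), upright, centred between the open fingers; depth puts it at (0.443, 0.0085). Descend.

>>> carry_out(targets=[[0.8, [0.03, 0.001, 0.06], [0, 0, 0]], [0.8, [0.058, 0.001, 0.12], [0, 0, 0]], [0.8, [0.085, 0.001, 0.175], [0, 0, 0]], [0.8, [0.105, 0.001, 0.22], [0, 0, 0]], [0.8, [0.12, 0.001, 0.25], [0, 0, 0]], [0.8, [0.125, 0.001, 0.26], [0, 0, 0]], [0.8, [0.125, 0.001, 0.26], [0, 0, 0]], [0.8, [0.125, 0.001, 0.26], [0, 0, 0]]])

```text
time_s: 31.38
tool_pos: [0.4432, 0.0002, 0.0443]
tool_rot: [0.676, 0.704, -0.149, 0.157]
contact_force: [0.4, -0.0, 0.3]
gripper_width: 0.0685
gripper_force: 0.0
```

```bash
python3 - <<'E'
from h import *
st(); plan2((.4426,.0083,.063))
E
```

```text
meas [4.432e-01 2.000e-04 4.430e-02] yaw [ 92.09  -1.08 -25.  ] t 31.38 F [ 0.4 -0.   0.3] w 0.0685 f 0.0 j [ 0.06  0.41 -0.55  2.16  0.76  0.98 -0.98]
tcp [ 0.443  -0.001   0.0431] row [-0.0011, -0.0005, 0.0033] [0.0004, 0.0001, -0.0005]
```

>>> carry_out(targets=[[0.65, [-0.001, 0, 0.002], [0, 0, 0]], [0.55, [-0.001, 0, 0.002], [0, 0, 0]], [0.45, [-0.001, 0, 0.002], [0, 0, 0]], [0.4, [-0.001, 0, 0.002], [0, 0, 0]], [0.4, [-0.001, 0, 0.002], [0, 0, 0]], [0.4, [-0.001, 0, 0.002], [0, 0, 0]], [0.4, [-0.001, 0, 0.002], [0, 0, 0]]], grip_force=40)

```text
time_s: 32.25
tool_pos: [0.4431, -0.0005, 0.0434]
tool_rot: [0.676, 0.704, -0.15, 0.157]
contact_force: [0.4, 0.9, 4.5]
gripper_width: 0.0355
gripper_force: 39.6
```

```bash
python3 - <<'E'
from h import *
st(); plan2((.4426,.0083,.243),(.5612,-.1573,.243))
E
```

```text
meas [ 0.4431 -0.0005  0.0434] yaw [ 92.14  -1.08 -25.03] t 32.25 F [0.4 0.9 4.5] w 0.0355 f 39.6 j [ 0.06  0.41 -0.55  2.16  0.76  0.98 -0.98]
tcp [ 0.443  -0.001   0.2231] row [-0.153, 0.0001, -0.3251] [0.0003, 0.0003, -0.0002]
tcp [ 0.5616 -0.1666  0.2231] row [-0.4617, 0.2232, -0.1806] [0.0003, 0.0003, -0.0002]
```

Width 35.5 mm suggests the pads sit near the cap; regrip 6 mm lower.

>>> carry_out(targets=[[0.6, [0, 0, 0], [0, 0, 0]], [0.65, [0, 0, 0], [0, 0, 0]], [0.65, [0.005, 0, 0.011], [0, 0, 0]], [0.65, [0.005, 0, 0.011], [0, 0, 0]], [0.55, [0.005, 0, 0.011], [0, 0, 0]], [0.45, [0.005, 0, 0.011], [0, 0, 0]], [0.4, [0.005, 0, 0.011], [0, 0, 0]], [0.4, [0.005, 0, 0.011], [0, 0, 0]], [0.4, [0.005, 0, 0.011], [0, 0, 0]]])

```text
time_s: 33.38
tool_pos: [0.4427, -0.0006, 0.0371]
tool_rot: [0.676, 0.704, -0.15, 0.157]
contact_force: [-0.1, 1.0, 4.6]
gripper_width: 0.0375
gripper_force: 39.8
```

```bash
python3 - <<'E'
from h import *
st(); c=cam('wrist');cv2.imwrite('pics/w11.png',c['image'])
E
```

```text
meas [ 0.4427 -0.0006  0.0371] yaw [ 92.15  -1.04 -25.01] t 33.38 F [-0.1  1.   4.6] w 0.0375 f 39.8 j [ 0.06  0.43 -0.55  2.17  0.77  0.97 -0.99]
```

View pics/w11.png

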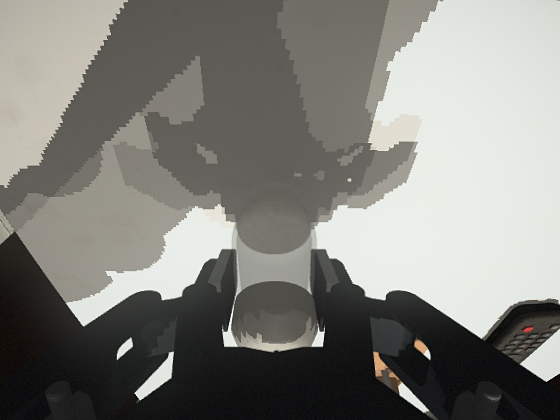

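The pads are on the glass below the cap (body tapers); the shaker is upright. Lift and carry.

>>> carry_out(targets=[[0.35, [-0.009, 0, -0.018], [0, 0, 0]], [0.35, [-0.03, 0, -0.063], [0, 0, 0]], [0.35, [-0.06, 0, -0.128], [0, 0, 0]], [0.35, [-0.09, 0, -0.192], [0, 0, 0]], [0.35, [-0.12, 0, -0.255], [0, 0, 0]], [0.35, [-0.145, 0, -0.308], [0, 0, 0]], [0.35, [-0.153, 0, -0.325], [0, 0, 0]], [0.35, [-0.153, 0, -0.325], [0, 0, 0]]])

```text
time_s: 34.42
tool_pos: [0.4423, -0.0014, 0.2162]
tool_rot: [0.676, 0.704, -0.15, 0.156]
contact_force: [1.0, -0.2, -2.4]
gripper_width: 0.0374
gripper_force: 39.9
```

```bash
python3 - <<'E'
from h import *
st(); plan2((.5612,-.157,.237))
E
```

```text
meas [ 0.4423 -0.0014  0.2162] yaw [ 92.13  -1.   -25.  ] t 34.42 F [ 1.  -0.2 -2.4] w 0.0374 f 39.9 j [ 0.16  0.13 -0.61  2.02  0.5   1.25 -0.63]
tcp [ 0.5616 -0.1663  0.2171] row [-0.3081, 0.2248, 0.142] [-0.0001, 0.0001, -0.0003]
```

>>> carry_out(targets=[[0.35, [-0.03, 0.02, 0.013], [0, 0, 0]], [0.35, [-0.08, 0.06, 0.037], [0, 0, 0]], [0.35, [-0.135, 0.1, 0.062], [0, 0, 0]], [0.35, [-0.19, 0.14, 0.087], [0, 0, 0]], [0.35, [-0.245, 0.18, 0.112], [0, 0, 0]], [0.35, [-0.285, 0.21, 0.132], [0, 0, 0]], [0.35, [-0.306, 0.225, 0.141], [0, 0, 0]], [0.35, [-0.306, 0.225, 0.141], [0, 0, 0]], [0.35, [-0.306, 0.225, 0.141], [0, 0, 0]], [0.35, [-0.306, 0.225, 0.141], [0, 0, 0]]])

```text
time_s: 35.67
tool_pos: [0.5618, -0.1636, 0.2174]
tool_rot: [0.675, 0.705, -0.15, 0.156]
contact_force: [0.4, -0.3, -1.1]
gripper_width: 0.037
gripper_force: 39.9
```

```bash
python3 - <<'E'
from h import *
st(); plan2((.5612,-.156,.237),(.5612,-.156,.1))
c=cam('wrist');cv2.imwrite('pics/w12.png',c['image'])
E
```

```text
meas [ 0.5618 -0.1636  0.2174] yaw [ 92.26  -1.06 -24.99] t 35.67 F [ 0.4 -0.3 -1.1] w 0.037 f 39.9 j [ 0.35  0.3  -0.47  1.81  0.62  1.17 -0.34]
tcp [ 0.5616 -0.1653  0.2171] row [-0.0027, -0.0005, 0.0021] [0.0002, 0.0001, 0.0005]
tcp [ 0.5616 -0.1653  0.0801] row [0.1132, -0.0005, 0.2504] [0.0002, 0.0001, 0.0005]
```

View pics/w12.png

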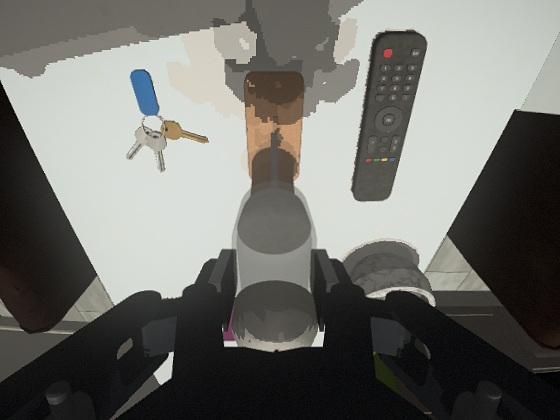

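Shaker hangs upright above the +y half of the board. Lower to just above it.

>>> carry_out(targets=[[0.35, [0.01, 0, 0.03], [0, 0, 0]], [0.35, [0.035, 0, 0.085], [0, 0, 0]], [0.35, [0.065, 0, 0.148], [0, 0, 0]], [0.35, [0.09, 0, 0.2], [0, 0, 0]], [0.35, [0.11, 0, 0.242], [0, 0, 0]], [0.35, [0.12, 0, 0.265], [0, 0, 0]], [0.35, [0.122, 0, 0.268], [0, 0, 0]], [0.35, [0.122, 0, 0.268], [0, 0, 0]], [0.35, [0.122, 0, 0.268], [0, 0, 0]]])

```text
time_s: 36.85
tool_pos: [0.5628, -0.1663, 0.071]
tool_rot: [0.676, 0.704, -0.149, 0.157]
contact_force: [0.5, 0.1, -1.7]
gripper_width: 0.037
gripper_force: 39.9
```

```bash
python3 - <<'E'
from h import *
st(); 
p,q=cmd(); print((q.inv().apply(np.array([.5615,-.1655,.0515])-p)/.5).round(4))
E
```

```text
meas [ 0.5628 -0.1663  0.071 ] yaw [ 92.11  -1.11 -25.02] t 36.85 F [ 0.5  0.1 -1.7] w 0.037 f 39.9 j [ 0.29  0.48 -0.41  1.93  0.79  0.96 -0.57]
[ 0.0182 -0.0025  0.0346]
```

>>> carry_out(targets=[[0.35, [0.008, -0.002, 0.015], [0, 0, 0]], [0.35, [0.014, -0.002, 0.026], [0, 0, 0]], [0.35, [0.017, -0.002, 0.032], [0, 0, 0]], [0.35, [0.018, -0.002, 0.034], [0, 0, 0]], [0.35, [0.0185, -0.002, 0.035], [0, 0, 0]], [0.35, [0.0185, -0.002, 0.035], [0, 0, 0]]])

```text
time_s: 37.6
tool_pos: [0.5606, -0.1657, 0.0511]
tool_rot: [0.676, 0.704, -0.151, 0.157]
contact_force: [-3.7, 0.6, 5.7]
gripper_width: 0.0372
gripper_force: 40.9
```

```bash
python3 - <<'E'
from h import *
st()
E
```

```text
meas [ 0.5606 -0.1657  0.0511] yaw [ 92.13  -0.95 -25.09] t 37.6 F [-3.7  0.6  5.7] w 0.0372 f 40.9 j [ 0.28  0.51 -0.4   1.94  0.82  0.93 -0.61]
```

Touched down; release and retreat straight up.

>>> carry_out(targets=[[0.5, [0, 0, 0], [0, 0, 0]], [0.6, [0, 0, 0], [0, 0, 0]], [0.7, [0, 0, 0], [0, 0, 0]], [0.7, [0, 0, 0], [0, 0, 0]], [0.7, [-0.017, 0, -0.036], [0, 0, 0]], [0.7, [-0.051, 0, -0.109], [0, 0, 0]], [0.7, [-0.085, 0, -0.181], [0, 0, 0]], [0.7, [-0.118, 0, -0.253], [0, 0, 0]], [0.7, [-0.151, 0, -0.325], [0, 0, 0]], [0.7, [-0.151, 0, -0.325], [0, 0, 0]]])

```text
time_s: 38.85
tool_pos: [0.5633, -0.1649, 0.2348]
tool_rot: [0.676, 0.704, -0.147, 0.16]
contact_force: [-0.6, 0.1, -0.5]
gripper_width: 0.0599
gripper_force: 0.0
```

>>> carry_out(targets=[[0.7, [0.06, 0, -0.03], [0, 0.03, 0]], [0.7, [0.16, 0, 0], [0, 0.08, 0]], [0.7, [0.26, 0, 0.05], [0, 0.139, 0]], [0.7, [0.36, 0, 0.1], [0, 0.139, 0]], [0.7, [0.36, 0, 0.1], [0, 0.139, 0]], [0.7, [0.36, 0, 0.1], [0, 0.139, 0]]])

```text
time_s: 39.6
tool_pos: [0.5552, -0.0234, 0.1084]
tool_rot: [0.692, 0.722, -0.0, 0.0]
contact_force: [0.7, -0.6, 0.2]
gripper_width: 0.06
gripper_force: 0.0
```

```bash
python3 - <<'E'
from h import *
st(); t=cam('top'); s=cam('scene'); P=cloud(t)
def circ(b): 
    q=P[b][:,:2].astype(np.float32)*1000; return (len(q),cv2.minEnclosingCircle(q)) if len(q) else 0
B=lambda x,y,r:(np.abs(P[...,0]-x)<r)&(np.abs(P[...,1]-y)<r)
print('shaker',circ(B(.561,-.157,.03)&(P[...,2]>.088)&(P[...,2]<.11)),'mill',circ(B(.564,-.232,.03)&(P[...,2]>.115)&(P[...,2]<.133)),'knob',circ(B(.564,-.232,.03)&(P[...,2]>.136)&(P[...,2]<.15)))
a=cv2.resize(t['image'][145:290,160:400],(480,290)); b=cv2.resize(s['image'][130:310,150:450],(480,288))
cv2.imwrite('pics/f.png',np.vstack([a,b]))
E
```

```text
meas [ 0.5552 -0.0234  0.1084] yaw [ 9.241e+01 -2.000e-02 -3.000e-02] t 39.6 F [ 0.7 -0.6  0.2] w 0.06 f 0.0 j [ 0.41  0.4  -0.56  1.88  0.26  0.93 -0.22]
shaker (149, ((559.857177734375, -156.9294891357422), 16.83291244506836)) mill (224, ((564.0732421875, -228.634033203125), 26.439607620239258)) knob (26, ((565.1602783203125, -220.0295867919922), 18.731061935424805))
```

View pics/f.png

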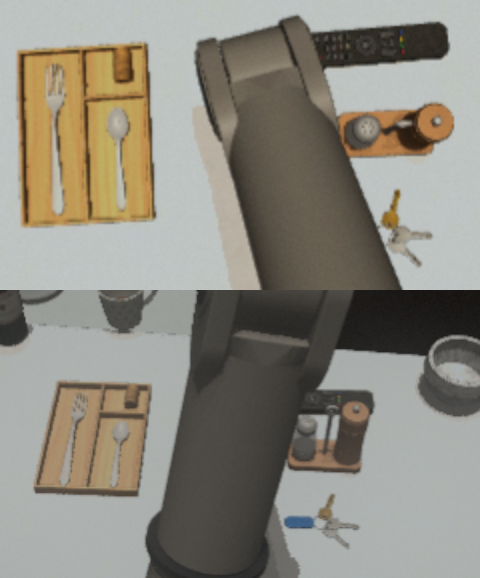

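The final view shows fork (55,140) and spoon (120,155) in their bays. Shaker and mill stand upright on either side of the post, and the remote and keys have not moved. Handing in.

```bash
python3 -c "
from plant import ctrl
print(ctrl.job_done())"
```

```text
the job is handed in; nothing more can be done
None
```

The job is handed in at about 40 s on the robot's clock: fork and teaspoon lie in their bays, the mill and shaker stand upright on either side of the post, and the remote and keys were left where they lay; the judge's verdict was not shown.

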